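# Count along the bit-case rack and push the case into the third gap

### The arm

A 7-joint arm with a two-finger parallel gripper is mounted at the origin on the work surface. World frame = base frame: x ahead of the robot, y to its left, z up, the work surface at z = 0. Lengths are in mm, angles in rad, forces in N, time in s.
With the tool pointing down it reaches from about 400 to 875 mm from the base axis. Payload 4.4 kg.
Tool frame: the origin (TCP) lies at the very end of the fingers, on their centre line; the grasp point (between the pads) lies ctrl.grip_depth behind it (ctrl.grip_depth is the distance from the TCP to the grasp point, in mm); z points along the fingers, y is the direction in which the jaws open and shut (so a half turn about z gives the same grasp; the last joint's range is limited). The gripper opens to 85 mm and grips with 20 to 120 N. Pads are 22 mm wide; open, the fingers measure 114 mm over their backs; the gripper's body (76 mm by 85 mm) begins 54 mm behind the grasp point. The pads swing forward as they close: fully open they stand 13 mm farther back than shut.
Start: joints at [1.187, 0.628, 0.038, 1.517, -0.027, 0.996, -0.02], TCP at [203.138, -617.457, 231.313] pointing down, gripper open.
Joint ranges: [-3.06, 3.06], [-0.37, 2.12], [-1.25, 1.32], [0.18, 2.47], [-1.1, 4.24], [0.23, 1.98], [-2.94, 2.94]. Speed limits (rad/s): [2.57, 2.57, 3.14, 3.14, 3.14, 3.14, 3.14].

### API

Orientations are given as a unit quaternion [x, y, z, w].
In Python, from cell import ctrl gives the robot as it stands. The module is installed in compiled form; this text tells all that it offers.
- The arm moves only by the tool servo_tool, never from a script. Its argument "motion" is a list of rows, each an object with "slide": the shift along the tool's x, y, z in units of 30 mm (1.0 is 30 mm), a list of three; "angular": the turn, a rotation vector about the tool's x, y, z in units of 8 degrees (1.0 is 8 degrees), a list of three. A call has 1 to 12 rows; each row is the pose to reach, as a shift and turn from the pose commanded when the call began, along the tool's axes at that moment; what a row does not reach only later rows make up. A row lasts 1/8 s, in which the tool goes at most 62.5 mm and 10.7 degrees, less where a joint would pass 70% of its speed; a pose out of reach is approached as far as the arm can. A call with a gripper value outside its range is refused whole. "claw" is the finger opening in mm, from 0 to 85.4, set as the call begins (left out, the last holds). The fingers move at their own pace and stop on an object; "grip_force" is the grip in N (left out, the last holds). Time passes only in rows, so rows that repeat a pose let the fingers close. It gives the time, the measured TCP pose, the force and the opening at its end, in the units of the state.
- ctrl.sense(): the state, without advancing time (a new reading comes with each control period).
- ctrl.grab_frame(name): name is "side" or "top"; returns a dict with "pixels" (480x640x3 uint8, red, green, blue), "mtx" (3x3 intrinsics, pixels), "xyz" and "rotation" of the camera in the world. Camera axes: x right, y down, z forward; pixel columns grow to the right and rows downward; lengths in mm; the calibration is good to about 2 mm. A picture is of the moment at which its call begins. There is no depth.
- ctrl.finish_job(): hands the job in, once; it reports no verdict.
Trained networks look in the newest picture that a camera, given by its name, has taken for a name from the list of things; names that differ only in an ending like _2 or _b are one class to them, and where a whole thing is asked for, a point or a joint stands for the part that bears it (a point fixed in the world has none). Each returns a list of dicts, best first, with "conf" (0 to 1); they miss things now and then, are a little off and sometimes report something else, mostly with a low value. They report only what shows in the picture. A call takes as long as a camera call.
- ctrl.find_in(name, camera): "pixel" ([row, column] in pixels, amid what is visible of it).
The state is a dict: "clock": time; "q": joint angles; "joint_velocities": joint speeds; "joint_torque": joint torques, N m; "position": TCP position; "ee_rot": TCP orientation; "ft_force": force on the tool from outside, world axes, zero at the start; "torque": the same for the moment, N m; "grip_width": finger opening in mm.
Only numpy, scipy, OpenCV 4.12 (cv2) and the standard library are available. Lean on these libraries where they do the work, as an engineer would, in place of code of your own. Each camera call takes 0.05 s, during which the arm holds its last target. There are 200 camera calls.

### The job

One end of the bench rack for drill-bit cases is held down by the tall steel holdfast. Counting from that end, filled gaps included, touch the rail on top of the rack with the closed fingertips over the first gap, then the second, then the third; then push the loose bit case that lies on the bench in front of the rack fully home into that third gap, and into no other. Push it gently along the bench without lifting or tipping it, and leave the other cases, the bottle and the tape roll where they are.

Things in the scene. Friction and masses are not known exactly. Their poses are not given: they have to be found in the camera images.
- rack: Fixed low wooden rack on the bench, turned up to 8 degrees. Origin: middle of its plan, at bench height; x from its open front to its back (away from the robot), y along it, z up. Seven dividers, 8 mm thick, 36 mm high, x = -35 to +35 mm. Six gaps between them, 44 mm wide, centred at y = +130, +78, +26, -26, -78, -130 mm, open in front and above, no floor: cases slide in on the bench, under the rail.
- rack_back (a point): Middle of the inner face of the rack's backstop (22 mm high, along the whole back, closing each gap), at rack x = +27, y = 0 mm, bench height; axes as the rack's. A case fully home touches it: its centre is then at rack x = -13 mm and it sticks out 18 mm in front of the dividers' round noses. At each end of the rack a flat ear, 12 mm thick, reaches out to y = +-194 mm.
- rail: Straight, level, rigid aluminium bar fixed across the tops of the rack's dividers, 16 mm wide (x), 320 mm long (y), 10 mm thick, axes as the rack's. Origin at the centre of its underside, 36 mm above the bench, at rack x = +15, y = 0 mm; its top is 46 mm above the bench. Small dark screw heads on it mark the dividers.
- holdfast: Dark steel holdfast of 12 mm round bar, an upside-down U 84 mm tall, its two legs one behind the other along the rack's x. Fixed on one ear of the rack, at rack x = 0, y = +178 or -178 mm (which end varies); origin at the centre of its underside, 12 mm above the bench. Gaps are counted from this end. The other ear has only a low screw head, 10 mm high.
- case: The case to push: loose closed box of grey plastic, 80 x 34 x 28 mm (x, y, z), 0.12 to 0.21 kg, lying flat; origin at the centre of its underside. It starts on the bench, its centre 90 to 108 mm before the rack's middle (towards the robot), up to 100 mm to either side, its long x axis within 15 degrees of the rack's x. It slides on the bench with a push of about 1 to 2 N.
- filed_a: Bystander: a case like the one to push, same size, loose, already home in the gap at rack y = +130 mm. Origin at the centre of its underside.
- filed_b: Bystander: a case like the one to push, same size, loose, already home in the gap at rack y = -78 mm. Origin at the centre of its underside.
- bottle: Bystander: upright white bottle, 60 mm in diameter, 150 mm tall, standing on the bench on the robot's left. Origin at the centre of its underside.
- tape: Bystander: cardboard-coloured roll of tape lying flat, 100 mm in diameter, 45 mm tall, on the bench on the robot's right. Origin at the centre of its underside.

How it is judged (in metres and radians):
On the way, in this order (a step that is already met when the one before it is completed fails the run):
1. a finger touches the rail over the first gap from the holdfast's end (contact force between the fingers and rail above 0.3 N and ((y of holdfast in the frame of rack above 0 m and y of the grasp point in the frame of rack between 0.11 and 0.15 m) or (y of holdfast in the frame of rack below 0 m and y of the grasp point in the frame of rack between -0.15 and -0.11 m))), for 0.05 s.
2. a finger touches the rail over the second gap from the holdfast's end (contact force between the fingers and rail above 0.3 N and ((y of holdfast in the frame of rack above 0 m and y of the grasp point in the frame of rack between 0.058 and 0.098 m) or (y of holdfast in the frame of rack below 0 m and y of the grasp point in the frame of rack between -0.098 and -0.058 m))), for 0.05 s.
3. a finger touches the rail over the third gap from the holdfast's end (contact force between the fingers and rail above 0.3 N and ((y of holdfast in the frame of rack above 0 m and y of the grasp point in the frame of rack between 0.006 and 0.046 m) or (y of holdfast in the frame of rack below 0 m and y of the grasp point in the frame of rack between -0.046 and -0.006 m))), for 0.05 s.
4. the case is fully home in the third gap (x of case in the frame of rack above -0.018 m and angle between the x axis of case and the x axis of rack, either way round below 0.2 rad and angle between case's own z axis and vertical below 0.1 rad and height (world z) of case below 0.006 m and ((y of holdfast in the frame of rack above 0 m and y of case in the frame of rack between 0.017 and 0.035 m) or (y of holdfast in the frame of rack below 0 m and y of case in the frame of rack between -0.035 and -0.017 m))), for 0.2 s.
At the end, for the whole second after the job is handed in: The case lies flat and still in the third gap from the holdfast's end, its front within 5 mm of the backstop and its centre within 9 mm of the gap's middle; the other two cases, the bottle and the tape roll are within 20 mm of where they began (all of step 4 and linear speed of case below 0.01 m/s and distance of each of filed_a, filed_b, bottle, tape from where it was at the start of the episode below 0.02 m); the robot touches nothing.
It fails at once if the case is lifted more than 12 mm or tipped more than 0.35 rad (height (world z) of case above 0.012 m or angle between case's own z axis and vertical above 0.35 rad).
It fails at once if the case is pushed more than about 20 mm into a gap other than the third (x of case in the frame of rack above -0.055 m and not ((y of holdfast in the frame of rack above 0 m and y of case in the frame of rack between 0.006 and 0.046 m) or (y of holdfast in the frame of rack below 0 m and y of case in the frame of rack between -0.046 and -0.006 m))).
It fails at once if the case is squeezed or rammed with more than 40 N (contact force between the fingers and case above 40 N).
It fails at once if another case, the bottle or the tape roll is moved more than 20 mm (distance of any of filed_a, filed_b, bottle, tape from where it was at the start of the episode above 0.02 m).
It also fails if it takes over 58 s, if anything falls off the work surface, if the arm or the gripper's body presses on something with over 40 N, if the wrist force passes 120 N, or if a joint passes its speed limit or range.

## Working session

There is one attempt and no reset: what is moved stays moved. The work goes in short steps, Python scripts to look and compute and a tool call to move; the robot and the scene stay as the last step left them, time stands still between calls to the robot, and variables do not carry over. Pictures are saved under pics/ and viewed, about 8 in all and at most 12, crops included, and the job is handed in when it is done.

Besides the shell and the picture viewer there is one more tool, called after ">>>" by a JSON object that holds its "fn" and its "kwargs", one argument or row to a line. servo_tool: Moves the arm, as the interface text tells. Its arguments: {"type":"object","properties":{"motion":{"type":"array","items":{"type":"object","properties":{"slide":{"type":"array","items":{"type":"number"}},"angular":{"type":"array","items":{"type":"number"}}}}},"claw":{"type":"number"},"grip_force":{"type":"number"}},"required":["motion"]}

```bash
mkdir -p pics
cat > h.py <<'E'
import numpy as np, cv2
from cell import ctrl
def grab(n,f=None):
    d=ctrl.grab_frame(n)
    if f: cv2.imwrite('pics/'+f,d['pixels'][:,:,::-1])
    return d
def ray(d,r,c,z):
    K=np.array(d['mtx']);R=np.array(d['rotation']);o=np.array(d['xyz'])
    v=R@np.linalg.inv(K)@np.array([c,r,1.]);return o+v*(z-o[2])/v[2]
def proj(d,p):
    q=np.array(d['mtx'])@(np.array(d['rotation']).T@(np.array(p)-np.array(d['xyz'])));return q[1]/q[2],q[0]/q[2]
E
python3 - <<'E'
from h import *
s=ctrl.sense();print(s['position'],s['ee_rot'],ctrl.grip_depth,s['ft_force'],s['clock'])
for n in('side','top'):
    d=grab(n,n+'1.png');print(n,d['xyz'],np.round(d['rotation'],3).tolist(),d['mtx'])
    for t,z in(('rack',20),('rail',46),('holdfast',60),('case',28),('bottle',75),('tape',45)):
        for k in ctrl.find_in(t,n)[:3]: print(t,np.round(k['conf'],2),np.round(k['pixel']),ray(d,*k['pixel'],z).round())
E
```

```text
[ 202.93934637 -616.84693523  230.40439395] [ 9.87400866e-01  1.58236055e-01 -1.63662939e-04 -9.24347872e-04] 18.700000000000003 [-0.14480303  0.35022068 -0.45752688] 0.0
side [ 350.79925037 -934.11332454  710.79872435] [0.879, -0.087, 0.046, -0.466] [[501.70870789   0.         332.65940655]
 [  0.         501.70870789 241.29178329]
 [  0.           0.           1.        ]]Traceback (most recent call last):
  File "<stdin>", line 6, in <module>
  File "h.py", line 9, in ray
    v=R@np.linalg.inv(K)@np.array([c,r,1.]);return o+v*(z-o[2])/v[2]
      ~^~~~~~~~~~~~~~~~~
ValueError: matmul: Input operand 1 has a mismatch in its core dimension 0, with gufunc signature (n?,k),(k,m?)->(n?,m?) (size 3 is different from 4)
```

```bash
sed -i "s/np.array(d\['rotation'\])/Rotation.from_quat(d['rotation']).as_matrix()/; 1a from scipy.spatial.transform import Rotation" h.py
python3 - <<'E'
from h import *
for n in('side','top'):
    d=grab(n,n+'1.png');print(n,d['xyz'])
    for t,z in(('rack',20),('rail',46),('holdfast',60),('case',28),('bottle',75),('tape',45)):
        for k in ctrl.find_in(t,n)[:3]: print(t,np.round(k['conf'],2),np.round(k['pixel']),ray(d,*k['pixel'],z).round())
E
```

```text
side [ 350.79925037 -934.11332454  710.79872435]
rack 0.66 [265. 383.] [644. -55.  20.]
rail 0.56 [248. 384.] [653. -26.  46.]
holdfast 0.95 [298. 392.] [ 614. -213.   60.]
case 0.81 [254. 335.] [541.  -1.  28.]
bottle 0.56 [170. 296.] [501. 360.  75.]
tape 0.75 [372. 362.] [ 514. -372.   45.]
tape 0.53 [281. 373.] [ 596. -136.   45.]
tape 0.49 [249. 335.] [541.  -5.  45.]
top [ 340.54906229  -10.40309535 1254.23879893]
rack 0.9 [202. 311.] [659. -21.  20.]
rail 0.68 [202. 310.] [654. -18.  46.]
holdfast 0.58 [216. 389.] [ 617. -201.   60.]
holdfast 0.28 [205. 307.] [643. -11.  60.]
case 0.76 [249. 290.] [543.  29.  28.]
bottle 0.9 [267. 136.] [491. 374.  75.]
tape 0.95 [258. 469.] [ 522. -387.   45.]
```

View pics/top1.png

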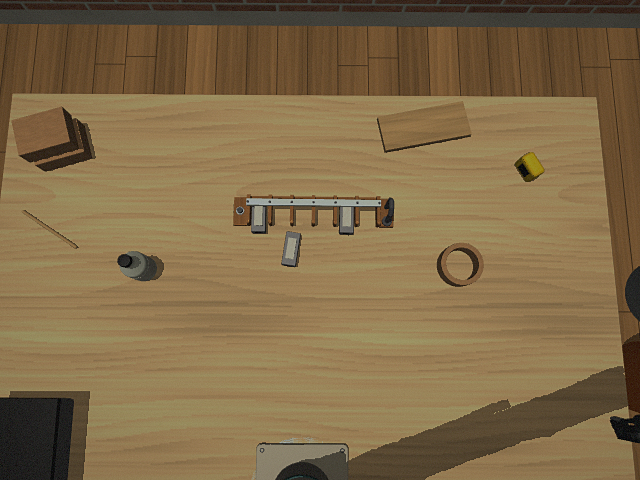

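View pics/side1.png

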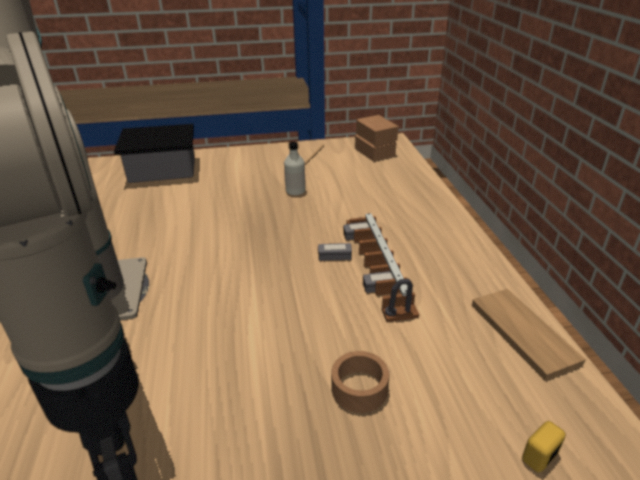

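The holdfast (top 389,212) is at the rack's −y end, so the target gaps are at y = −130, −78 (filled) and −26. The case is at about (290,249). Next I'll zoom in on the rack to measure it.

Run:
```python
import cv2
im=cv2.imread('pics/top1.png')[180:280,225:405]
cv2.imwrite('pics/c1.png',cv2.resize(im,(792,440),interpolation=cv2.INTER_CUBIC))
```

```text
(no output)
```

View pics/c1.png

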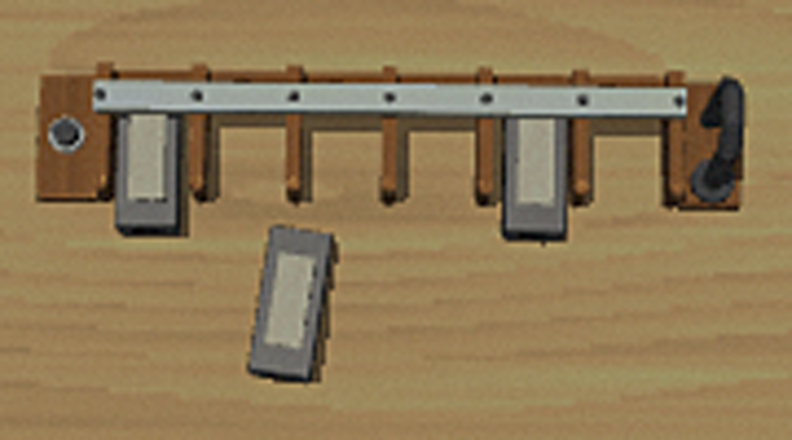

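```bash
cat >> h.py <<'E'
def crop(d,u,v,z): return ray(d,180+(v+.5)/4.4-.5,225+(u+.5)/4.4-.5,z)
E
python3 - <<'E'
from h import *
d=grab('top')
a=crop(d,100,95,46);m=crop(d,389,98,46);b=crop(d,680,101,46)
print(a,m,b,np.linalg.norm(a-b))
v=(a-b)[:2];ang=np.arctan2(-v[0],v[1]);print('yaw',np.degrees(ang))
c,s=np.cos(ang),np.sin(ang);R=np.array([[c,-s],[s,c]])
mid=(a[:2]+b[:2])/2; O=mid-R@[15,0];print('rack O',O)
P=[crop(d,u,w,28)[:2] for u,w in((272,228),(333,236),(309,377),(250,371))]
for p in P: print('case corner rack',R.T@(p-O))
for n,p in(('filedb',(535,118+0)),):pass
for u,w in((505,235),(567,235),(118,229),(180,229)): print('filed front corners',R.T@(crop(d,u,w,28)[:2]-O))
for u,w in((389,192),(295,192),(485,192)): print('noses',R.T@(crop(d,u,w,36)[:2]-O))
E
```

```text
[654.00579029 131.29635318  46.        ] [653.28155826 -24.40241365  46.        ] [ 652.56343292 -181.26764278   46.        ] 312.5673238918578
yaw -0.2643951448563273
rack O [638.28477131 -24.91642656]
case corner rack [-53.49759248  63.1105013 ]
case corner rack [-57.56421072  30.05799401]
case corner rack [-134.49731861   41.92640102]
case corner rack [-131.5851971    73.51929387]
filed front corners [-56.04522861 -62.96324948]
filed front corners [-55.69615207 -96.51083765]
filed front corners [-54.91645253 146.36667684]
filed front corners [-54.56732353 112.84967952]
noses [-34.6453165    0.05986813]
noses [-35.17661094  50.73205444]
noses [-34.10253081 -51.70829428]
```

```bash
cat >> h.py <<'E'
O=np.array([638.3,-24.9]);YR=-0.26
def w(x,y):
    a=np.radians(YR);return O+np.array([[np.cos(a),-np.sin(a)],[np.sin(a),np.cos(a)]])@[x,y]
def pose(p,yaw): # tool down, tool x at yaw (deg)
    return np.array(p,float),Rotation.from_euler('z',yaw,degrees=True)*Rotation.from_quat([1,0,0,0])
def rows(c,T): # commanded pose, targets -> slide (30mm), angular (8deg)
    for t in T:
        print('slide',np.round(c[1].inv().apply(t[0]-c[0])/30,2).tolist(),'ang',np.round(np.degrees((c[1].inv()*t[1]).as_rotvec())/8,2).tolist())
E
python3 - <<'E'
from h import *
c=np.array([203.138,-617.457,231.313]),Rotation.from_quat(ctrl.sense()['ee_rot'])
rows(c,[pose([*w(15,-130),z],YR) for z in(231,120,60)])
E
```

```text
slide [19.05, -9.96, 0.01] ang [0.0, -0.0, 2.31]
slide [19.05, -9.96, 3.71] ang [0.0, -0.0, 2.31]
slide [19.05, -9.96, 5.71] ang [0.0, -0.0, 2.31]
```

>>> {"fn": "servo_tool", "kwargs": {
  "claw": 0,
  "motion": [
    {"slide": [9.5,-5,0],"angular": [0,0,1.15]},
    {"slide": [9.5,-5,0],"angular": [0,0,1.15]},
    {"slide": [9.5,-5,0],"angular": [0,0,1.15]},
    {"slide": [9.5,-5,0],"angular": [0,0,1.15]},
    {"slide": [19.05,-9.96,0],"angular": [0,0,2.31]},
    {"slide": [19.05,-9.96,0],"angular": [0,0,2.31]},
    {"slide": [19.05,-9.96,0],"angular": [0,0,2.31]},
    {"slide": [19.05,-9.96,0],"angular": [0,0,2.31]},
    {"slide": [19.05,-9.96,0],"angular": [0,0,2.31]},
    {"slide": [19.05,-9.96,0],"angular": [0,0,2.31]},
    {"slide": [19.05,-9.96,0],"angular": [0,0,2.31]},
    {"slide": [19.05,-9.96,0],"angular": [0,0,2.31]}
  ]
}}

```text
clock: 2.35
position: [653.1, -153.6, 230.9]
ee_rot: [1.0, -0.001, -0.0, -0.0]
ft_force: [-0.6, -0.1, 0.6]
grip_width: 0.3
```

>>> {"fn": "servo_tool", "kwargs": {
  "motion": [
    {"slide": [0,0,1.5]},
    {"slide": [0,0,3.0]},
    {"slide": [0,0,4.5]},
    {"slide": [0,0,5.6]},
    {"slide": [0,0,5.6]},
    {"slide": [0,0,5.6]},
    {"slide": [0,0,5.6]}
  ]
}}

```text
validation failed for argument at $.mo...
```

Run:
```python
from h import *
d=grab('top','top2.png');im=d['pixels'][180:280,225:405,::-1]
s=grab('side')['pixels'][200:330,310:440,::-1]
cv2.imwrite('pics/c2.png',cv2.resize(s,(520,520),interpolation=cv2.INTER_CUBIC))
t=ctrl.sense();print(t['position'],t['ee_rot'],t['ft_force'],t['clock'],t['grip_width'])
```

```text
[ 651.2383217  -157.53606635  231.25810197] [ 9.99992749e-01 -3.63320430e-03 -6.95489463e-04  9.04723906e-04] [-0.73479652 -0.76132751 -0.24350048] 2.45 -0.04547225673739964
```

View pics/c2.png

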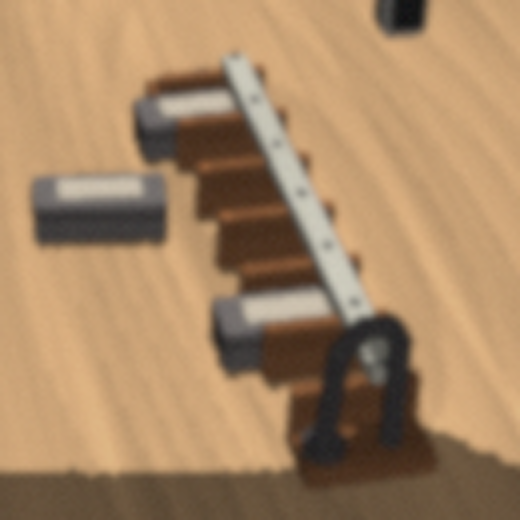

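The side crop shows the rail screws at (255,99), (277,144), (301,192), (327,245) and (354,302). I'll use them to check the rack estimate, then descend.

>>> {"fn": "servo_tool", "kwargs": {
  "motion": [
    {"slide": [0,0,1.5],"angular": [0,0,0]},
    {"slide": [0,0,3.0],"angular": [0,0,0]},
    {"slide": [0,0,4.5],"angular": [0,0,0]},
    {"slide": [0,0,5.6],"angular": [0,0,0]},
    {"slide": [0,0,5.6],"angular": [0,0,0]},
    {"slide": [0,0,5.6],"angular": [0,0,0]}
  ]
}}

```text
clock: 3.2
position: [653.1, -157.1, 65.0]
ee_rot: [1.0, -0.003, 0.001, 0.001]
ft_force: [0.9, -0.5, -0.3]
grip_width: 0.1
```

Run:
```python
from h import *
s=grab('side','side3.png')
for y in(156,104,52,0,-52,-104,-156): print(y,(np.array(proj(s,[*w(15,y),46]))[::-1]-[310,200])*4)
t=grab('top')
im=np.hstack([cv2.resize(s['pixels'][200:320,340:440],(400,480)),cv2.resize(t['pixels'][170:250,350:417],(400,480))])
cv2.imwrite('pics/c3.png',im[:,:,::-1])
for n,d in(('side',s),('top',t)): print(n,proj(d,ctrl.sense()['position']))
```

```text
156 [229.75802035  55.71678318]
104 [250.51495077  98.23570019]
52 [272.73004407 143.74154759]
0 [296.56254643 192.56052848]
-52 [322.19576846 245.06814004]
-104 [349.84180925 301.69885036]
-156 [379.74743883 362.95814816]
side (np.float64(275.8961069054286), np.float64(402.54075160011234))
top (np.float64(199.89520028050194), np.float64(369.5991670015405))
```

View pics/c3.png

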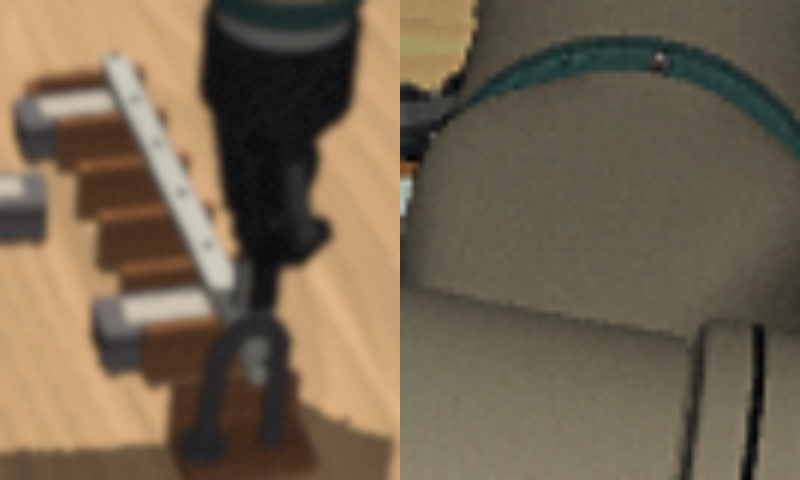

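The side view agrees with the rack estimate to about 1 mm along the rack and 2 mm across it. Now the first touch.

>>> {"fn": "servo_tool", "kwargs": {
  "motion": [
    {"slide": [0,0,0.3],"angular": [0,0,0]},
    {"slide": [0,0,0.5],"angular": [0,0,0]},
    {"slide": [0,0,0.55],"angular": [0,0,0]},
    {"slide": [0,0,0.58],"angular": [0,0,0]},
    {"slide": [0,0,0.6],"angular": [0,0,0]},
    {"slide": [0,0,0.6],"angular": [0,0,0]}
  ]
}}

```text
clock: 4.05
position: [652.2, -154.8, 46.2]
ee_rot: [1.0, -0.002, -0.0, -0.0]
ft_force: [-3.8, 1.3, 7.3]
grip_width: -0.3
```

Contact at 7 N. Gaps two and three next.

>>> {"fn": "servo_tool", "kwargs": {
  "motion": [
    {"slide": [0,0,0],"angular": [0,0,0]},
    {"slide": [0,0,-0.5],"angular": [0,0,0]},
    {"slide": [0,-0.9,-0.5],"angular": [0,0,0]},
    {"slide": [0,-1.73,-0.5],"angular": [0,0,0]},
    {"slide": [0,-1.73,-0.5],"angular": [0,0,0]},
    {"slide": [0,-1.73,-0.2],"angular": [0,0,0]},
    {"slide": [0,-1.73,-0.07],"angular": [0,0,0]},
    {"slide": [0,-1.73,-0.02],"angular": [0,0,0]},
    {"slide": [0,-1.73,0],"angular": [0,0,0]},
    {"slide": [0,-1.73,0],"angular": [0,0,0]},
    {"slide": [0,-1.73,0],"angular": [0,0,0]}
  ]
}}

```text
clock: 5.42
position: [652.3, -105.1, 46.1]
ee_rot: [1.0, -0.003, -0.0, 0.001]
ft_force: [-2.5, -0.4, 8.4]
grip_width: -0.1
```

>>> {"fn": "servo_tool", "kwargs": {
  "motion": [
    {"slide": [0,0,0],"angular": [0,0,0]},
    {"slide": [0,0,-0.5],"angular": [0,0,0]},
    {"slide": [0,-0.9,-0.5],"angular": [0,0,0]},
    {"slide": [0,-1.73,-0.5],"angular": [0,0,0]},
    {"slide": [0,-1.73,-0.5],"angular": [0,0,0]},
    {"slide": [0,-1.73,-0.2],"angular": [0,0,0]},
    {"slide": [0,-1.73,-0.07],"angular": [0,0,0]},
    {"slide": [0,-1.73,-0.02],"angular": [0,0,0]},
    {"slide": [0,-1.73,0],"angular": [0,0,0]},
    {"slide": [0,-1.73,0],"angular": [0,0,0]},
    {"slide": [0,-1.73,0],"angular": [0,0,0]}
  ]
}}

```text
clock: 6.8
position: [652.6, -53.3, 46.2]
ee_rot: [1.0, -0.003, -0.0, 0.001]
ft_force: [-3.6, -1.0, 7.8]
grip_width: -0.2
```

Run:
```python
from h import *
O+=[1,0]
c=pose([653.2,-51.2,45.3],YR)
xy=w(-94,52.2)
rows(c,[pose([653.2,-51.2,100],YR)]+[pose([*xy,z],YR-8.2) for z in(100,40,5)])
c=pose([*xy,5],YR-8.2); e=w(-96,-26);print('target',e,'from',xy)
rows(c,[pose([*(xy+(e-xy)*k),5],YR-8.2+9*k) for k in np.arange(1,11)/10])
```

```text
slide [0.0, 0.0, -1.82] ang [0.0, 0.0, 0.0]
slide [-3.6, -2.61, -1.82] ang [0.0, 0.0, 1.02]
slide [-3.6, -2.61, 0.18] ang [0.0, 0.0, 1.02]
slide [-3.6, -2.61, 1.34] ang [0.0, 0.0, 1.02]
target [543.18300457 -50.46409962] from [545.5378431   27.72601955]
slide [0.03, 0.26, 0.0] ang [0.0, 0.0, -0.11]
slide [0.06, 0.52, 0.0] ang [0.0, 0.0, -0.22]
slide [0.09, 0.78, 0.0] ang [0.0, 0.0, -0.34]
slide [0.12, 1.04, 0.0] ang [0.0, 0.0, -0.45]
slide [0.15, 1.29, 0.0] ang [0.0, 0.0, -0.56]
slide [0.18, 1.55, 0.0] ang [0.0, 0.0, -0.68]
slide [0.21, 1.81, 0.0] ang [0.0, 0.0, -0.79]
slide [0.24, 2.07, 0.0] ang [0.0, 0.0, -0.9]
slide [0.28, 2.33, 0.0] ang [0.0, 0.0, -1.01]
slide [0.31, 2.59, 0.0] ang [0.0, 0.0, -1.13]
```

>>> {"fn": "servo_tool", "kwargs": {
  "motion": [
    {"slide": [0,0,-1],"angular": [0,0,0]},
    {"slide": [0,0,-2],"angular": [0,0,0]},
    {"slide": [0,0,-2],"angular": [0,0,0]}
  ]
}}

```text
clock: 7.18
position: [655.0, -52.6, 107.7]
ee_rot: [1.0, -0.003, 0.002, 0.0]
ft_force: [0.3, 1.0, 0.4]
grip_width: -0.2
```

>>> {"fn": "servo_tool", "kwargs": {
  "claw": 70,
  "motion": [
    {"slide": [-1.8,-1.3,0],"angular": [0,0,0.5]},
    {"slide": [-3.6,-2.61,0.18],"angular": [0,0,1.02]},
    {"slide": [-3.6,-2.61,0.18],"angular": [0,0,1.02]},
    {"slide": [-3.6,-2.61,0.18],"angular": [0,0,1.02]},
    {"slide": [-3.6,-2.61,1.2],"angular": [0,0,1.02]},
    {"slide": [-3.6,-2.61,2.2],"angular": [0,0,1.02]},
    {"slide": [-3.6,-2.61,2.8],"angular": [0,0,1.02]},
    {"slide": [-3.6,-2.61,3.2],"angular": [0,0,1.02]},
    {"slide": [-3.6,-2.61,3.34],"angular": [0,0,1.02]},
    {"slide": [-3.6,-2.61,3.34],"angular": [0,0,1.02]}
  ]
}}

```text
clock: 8.43
position: [546.0, 27.5, 5.4]
ee_rot: [0.997, -0.074, 0.0, -0.0]
ft_force: [0.1, 0.1, 0.2]
grip_width: 69.9
```

>>> {"fn": "servo_tool", "kwargs": {
  "claw": 42,
  "grip_force": 20,
  "motion": [
    {"slide": [0,0,0],"angular": [0,0,0]},
    {"slide": [0,0,0],"angular": [0,0,0]},
    {"slide": [0,0,0],"angular": [0,0,0]},
    {"slide": [0,0,0],"angular": [0,0,0]}
  ]
}}

```text
clock: 8.93
position: [545.6, 27.6, 5.3]
ee_rot: [0.997, -0.074, 0.0, -0.0]
ft_force: [-0.5, -0.8, 0.5]
grip_width: 41.8
```

Run:
```python
from h import *
s=grab('side');t=grab('top')
im=np.hstack([cv2.resize(s['pixels'][190:310,300:400],(400,480)),cv2.resize(t['pixels'][190:280,250:325],(400,480))])
cv2.imwrite('pics/c4.png',im[:,:,::-1])
print(ctrl.sense()['position'],ctrl.sense()['grip_width'])
```

```text
[545.54215765  27.56176272   5.17795976] 42.01290706846334
```

View pics/c4.png

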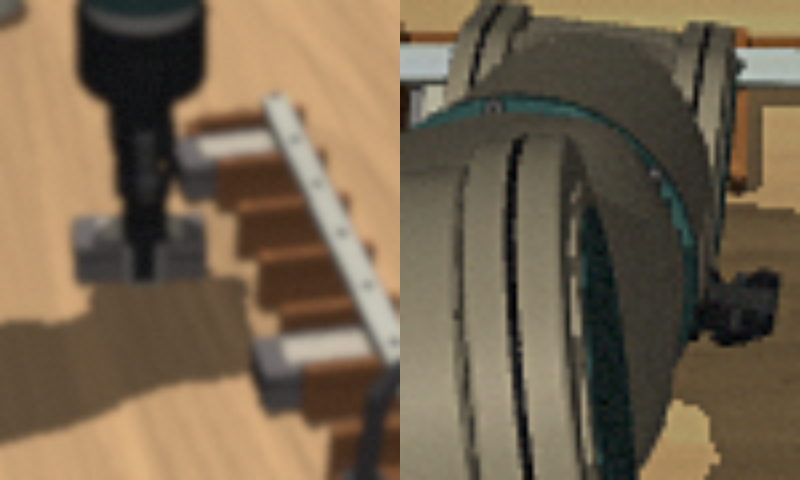

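The fingers straddle the case at its middle. I'll narrow the cage to 36 mm, which leaves 2 mm free so it won't squeeze, and slide it sideways.

>>> {"fn": "servo_tool", "kwargs": {
  "claw": 36,
  "motion": [
    {"slide": [0,0,0],"angular": [0,0,0]},
    {"slide": [0,0,0],"angular": [0,0,0]}
  ]
}}

```text
clock: 9.28
position: [545.6, 27.9, 5.2]
ee_rot: [0.997, -0.073, 0.0, -0.0]
ft_force: [0.7, 0.5, 0.0]
grip_width: 36.1
```

>>> {"fn": "servo_tool", "kwargs": {
  "motion": [
    {"slide": [0.03,0.26,0],"angular": [0,0,-0.11]},
    {"slide": [0.06,0.52,0],"angular": [0,0,-0.22]},
    {"slide": [0.09,0.78,0],"angular": [0,0,-0.34]},
    {"slide": [0.12,1.04,0],"angular": [0,0,-0.45]},
    {"slide": [0.15,1.29,0],"angular": [0,0,-0.56]},
    {"slide": [0.18,1.55,0],"angular": [0,0,-0.68]},
    {"slide": [0.21,1.81,0],"angular": [0,0,-0.79]},
    {"slide": [0.24,2.07,0],"angular": [0,0,-0.9]},
    {"slide": [0.28,2.33,0],"angular": [0,0,-1.01]},
    {"slide": [0.31,2.59,0],"angular": [0,0,-1.03]},
    {"slide": [0.31,2.59,0],"angular": [0,0,-1.03]}
  ]
}}

```text
clock: 10.65
position: [543.2, -52.2, 5.1]
ee_rot: [1.0, -0.002, -0.0, 0.001]
ft_force: [0.6, 0.9, 0.5]
grip_width: 36.1
```

>>> {"fn": "servo_tool", "kwargs": {
  "claw": 50,
  "motion": [
    {"slide": [0,0,0],"angular": [0,0,0]},
    {"slide": [0,0,0],"angular": [0,0,0]},
    {"slide": [0,0,0],"angular": [0,0,0]},
    {"slide": [0,0,-1],"angular": [0,0,0]},
    {"slide": [0,0,-2.5],"angular": [0,0,0]},
    {"slide": [-2,0,-3],"angular": [0,0,0]},
    {"slide": [-4,0,-3],"angular": [0,0,0]},
    {"slide": [-4,0,-3],"angular": [0,0,0]},
    {"slide": [-4,0,-3],"angular": [0,0,0]}
  ]
}}

```text
clock: 11.78
position: [424.6, -50.3, 95.4]
ee_rot: [1.0, -0.002, 0.001, 0.0]
ft_force: [0.9, 1.0, -0.3]
grip_width: 50.2
```

Run:
```python
from h import *
t=grab('top');s=grab('side')
im=np.hstack([cv2.resize(s['pixels'][190:310,300:400],(400,480)),cv2.resize(t['pixels'][190:286,260:340],(400,480))])
cv2.imwrite('pics/c5.png',im[:,:,::-1])
print(ctrl.sense()['position'],ctrl.find_in('case','top')[:3])
```

```text
[425.42383031 -50.23554966  95.21579979] [{'pixel': [242.8, 326.8], 'conf': 0.73}, {'pixel': [201.2, 310.9], 'conf': 0.38}]
```

View pics/c5.png

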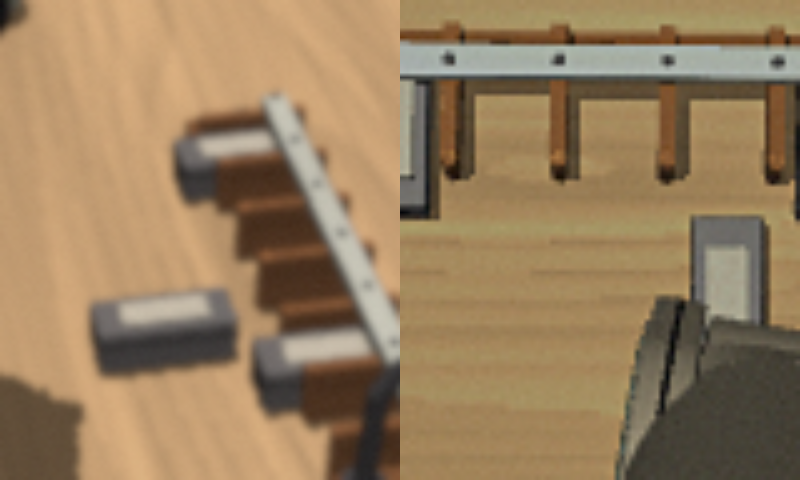

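The case sits square in front of the third gap. In the top crop its centre is at column 728 and the gap's middle at 722, so it is about 2–3 mm toward −y. Next I'll push it from behind with nearly closed fingers.

>>> {"fn": "servo_tool", "kwargs": {
  "claw": 3,
  "motion": [
    {"slide": [0,0,1],"angular": [0,0,0]},
    {"slide": [0.5,0,2],"angular": [0,0,0]},
    {"slide": [1,0,2.7],"angular": [0,0,0]},
    {"slide": [1,0,2.9],"angular": [0,0,0]},
    {"slide": [1.5,0,2.9],"angular": [0,0,0]},
    {"slide": [2.0,0,2.9],"angular": [0,0,0]},
    {"slide": [2.2,0,2.9],"angular": [0,0,0]},
    {"slide": [2.4,0,2.9],"angular": [0,0,0]},
    {"slide": [2.6,0,2.9],"angular": [0,0,0]},
    {"slide": [2.8,0,2.9],"angular": [0,0,0]},
    {"slide": [3.0,0,2.9],"angular": [0,0,0]},
    {"slide": [3.2,0,2.9],"angular": [0,0,0]}
  ]
}}

```text
clock: 13.42
position: [519.6, -50.6, 8.1]
ee_rot: [1.0, -0.002, -0.0, -0.0]
ft_force: [-0.9, -0.6, -0.7]
grip_width: 3.0
```

Run:
```python
from h import *
t=grab('top');s=grab('side')
im=np.hstack([cv2.resize(s['pixels'][190:310,300:400],(400,480)),cv2.resize(t['pixels'][190:286,260:340],(400,480))])
cv2.imwrite('pics/c6.png',im[:,:,::-1])
print(ctrl.sense()['position'],ctrl.sense()['ft_force'])
```

```text
[520.49458905 -50.65417292   8.20762604] [-0.63978647  0.35250646  0.50070029]
```

View pics/c6.png

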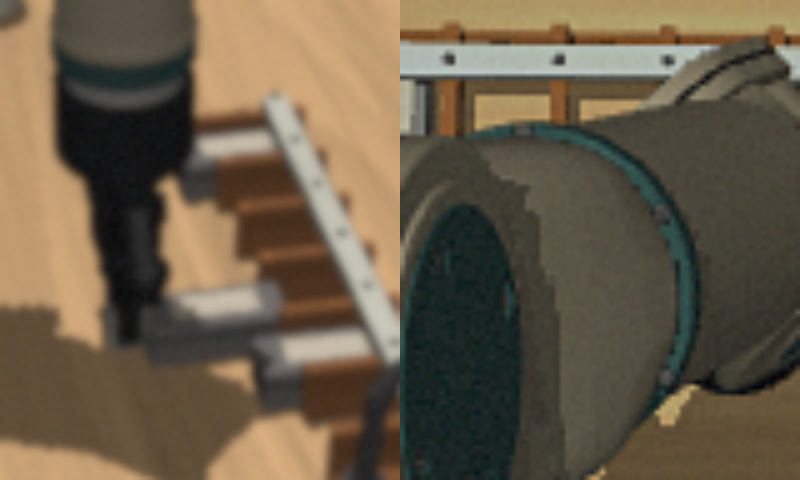

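The case is straight and its nose is entering the third gap. Continuing.

>>> {"fn": "servo_tool", "kwargs": {
  "motion": [
    {"slide": [0.2,0,0],"angular": [0,0,0]},
    {"slide": [0.4,0,0],"angular": [0,0,0]},
    {"slide": [0.6,0,0],"angular": [0,0,0]},
    {"slide": [0.8,0,0],"angular": [0,0,0]},
    {"slide": [1.0,0,0],"angular": [0,0,0]},
    {"slide": [1.2,0,0],"angular": [0,0,0]},
    {"slide": [1.4,0,0],"angular": [0,0,0]},
    {"slide": [1.6,0,0],"angular": [0,0,0]},
    {"slide": [1.6,0,0],"angular": [0,0,0]}
  ]
}}

```text
clock: 14.65
position: [568.6, -50.8, 8.1]
ee_rot: [1.0, -0.002, 0.001, 0.0]
ft_force: [0.2, 0.1, 0.6]
grip_width: 2.8
```

>>> {"fn": "servo_tool", "kwargs": {
  "motion": [
    {"slide": [0.07,0,0],"angular": [0,0,0]},
    {"slide": [0.14,0,0],"angular": [0,0,0]},
    {"slide": [0.14,0,0],"angular": [0,0,0]}
  ]
}}

```text
clock: 15.02
position: [571.7, -50.7, 8.1]
ee_rot: [1.0, -0.002, 0.0, 0.0]
ft_force: [-1.0, -0.9, -0.4]
grip_width: 3.3
```

>>> {"fn": "servo_tool", "kwargs": {
  "motion": [
    {"slide": [0.05,0,0],"angular": [0,0,0]},
    {"slide": [0.1,0,0],"angular": [0,0,0]},
    {"slide": [0.1,0,0],"angular": [0,0,0]}
  ]
}}

```text
clock: 15.4
position: [574.5, -50.7, 8.1]
ee_rot: [1.0, -0.002, -0.0, -0.0]
ft_force: [-2.6, 0.2, 0.6]
grip_width: 2.8
```

Run:
```python
from h import *
s=grab('side')
cv2.imwrite('pics/c7.png',cv2.resize(s['pixels'][200:310,330:430],(600,660))[:600,:,::-1])
# expected home-case rear top corners in this crop, vs filed_b's
for y in(-26,-78,130): print(y,[((np.array(proj(s,[*(w(-53,y+k)+[1.5,0]),28]))[::-1]-[330,200])*6).round() for k in(17,-17)])
```

```text
-26 [array([161., 360.]), array([182., 413.])]
-78 [array([193., 442.]), array([216., 499.])]
130 [array([ 76., 146.]), array([ 93., 189.])]
```

View pics/c7.png

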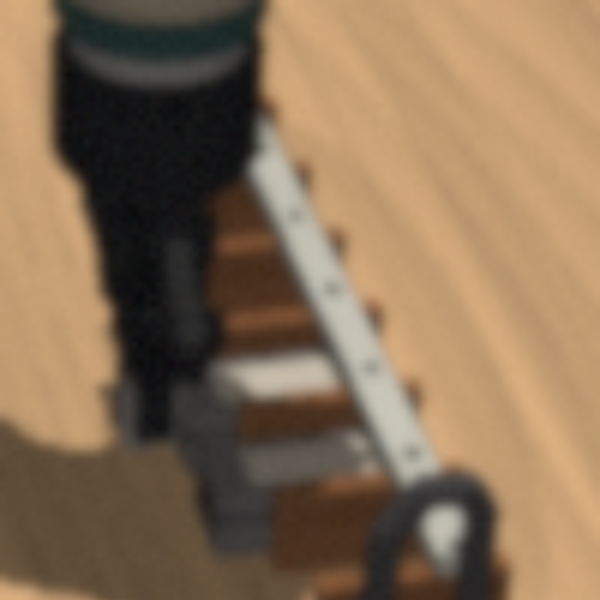

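>>> {"fn": "servo_tool", "kwargs": {
  "motion": [
    {"slide": [0.03,0,0],"angular": [0,0,0]},
    {"slide": [0.06,0,0],"angular": [0,0,0]},
    {"slide": [0.06,0,0],"angular": [0,0,0]}
  ]
}}

```text
clock: 15.82
position: [574.5, -50.7, 8.1]
ee_rot: [1.0, -0.002, -0.002, -0.0]
ft_force: [-6.7, -0.0, 4.6]
grip_width: 3.2
```

>>> {"fn": "servo_tool", "kwargs": {
  "motion": [
    {"slide": [0.03,0,0],"angular": [0,0,0]},
    {"slide": [0.05,0,0],"angular": [0,0,0]},
    {"slide": [0.05,0,0],"angular": [0,0,0]},
    {"slide": [0.05,0,0],"angular": [0,0,0]}
  ]
}}

```text
clock: 16.32
position: [574.5, -50.7, 8.0]
ee_rot: [1.0, -0.002, -0.003, -0.001]
ft_force: [-8.3, 0.2, 7.3]
grip_width: 3.0
```

>>> {"fn": "servo_tool", "kwargs": {
  "motion": [
    {"slide": [-0.5,0,0],"angular": [0,0,0]},
    {"slide": [-2,0,0],"angular": [0,0,0]},
    {"slide": [-2.5,0,-1.5],"angular": [0,0,0]},
    {"slide": [-4,0,-3],"angular": [0,0,0]},
    {"slide": [-4,3,-3],"angular": [0,0,0]},
    {"slide": [-4,6,-3],"angular": [0,0,0]},
    {"slide": [-4,8,-3],"angular": [0,0,0]},
    {"slide": [-4,8,-3],"angular": [0,0,0]},
    {"slide": [-4,8,-3],"angular": [0,0,0]},
    {"slide": [-4,8,-3],"angular": [0,0,0]}
  ]
}}

```text
clock: 17.58
position: [457.4, -290.2, 98.0]
ee_rot: [1.0, -0.002, 0.0, -0.0]
ft_force: [0.1, 0.6, 0.2]
grip_width: 3.3
```

Run:
```python
from h import *
t=grab('top')
cv2.imwrite('pics/c8.png',cv2.resize(t['pixels'][180:280,225:405],(792,440),interpolation=cv2.INTER_CUBIC)[:,:,::-1])
print(ctrl.sense()['position'],ctrl.find_in('bottle','top')[:1],ctrl.find_in('tape','top')[:1])
```

```text
[ 457.55454756 -289.1476035    97.96247202] [{'pixel': [266.9, 136.8], 'conf': 0.76}] [{'pixel': [205.6, 309.8], 'conf': 0.3}]
```

View pics/c8.png

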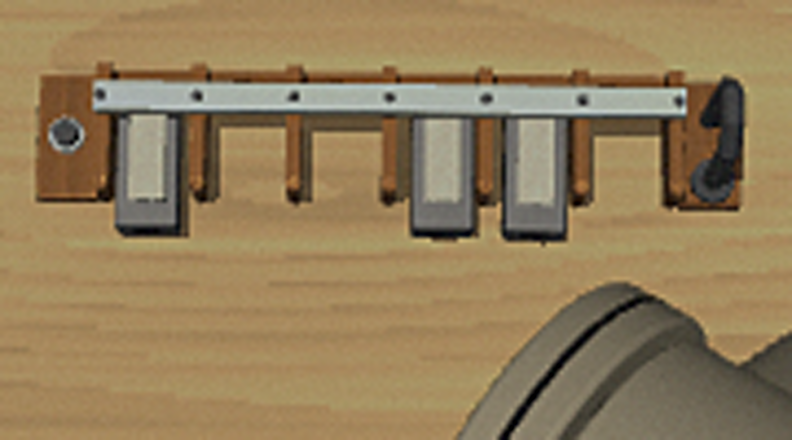

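```bash
python3 -c "
from cell import ctrl
print(ctrl.sense()['clock'],ctrl.finish_job())"
```

```text
the job is handed in; nothing more can be done
17.725 None
```

The case is pushed home in the third gap from the holdfast, and I handed the job in at 17.7 s; no verdict is reported.

- **Rail touches:** The holdfast is at the rack's −y end. I touched the rail over the gaps at y = −130, −78 and −26 mm in that order, each at about 7–8 N.
- **Moving the case:** I slid it sideways along the bench between loosely set fingers. Then I pushed it from behind until it stopped against the backstop, at about 8 N.
- **Last top picture:** The case is straight and level with the two filed cases, which look unmoved. It sits about 3 mm off the gap's middle, against 9 mm allowed. The bottle was found where it began.
- **Not confirmed:** The arm hid the tape roll in that last picture, and the search gave only a weak false match. I could not re-check it by sight, but the fingers stayed about 50 mm or more above its top and no contact force was felt.

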